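# Stand the yellow food colouring back on its shelf coaster

## Robot

A 6-joint arm with a two-finger parallel gripper is mounted at the origin on the work surface. World frame = base frame: x ahead of the robot, y to its left, z up, the work surface at z = 0. Lengths are in m, angles in rad, forces in N, time in s.
With the tool pointing down it reaches from about 0.425 to 1.125 m from the base axis. Payload 14.9 kg.
Tool frame: the origin (TCP) lies at the very end of the fingers, on their centre line; the grasp point (between the pads) lies 19 mm behind it; z points along the fingers, y is the direction in which the jaws open and shut (so a half turn about z gives the same grasp; the last joint's range is limited). The gripper opens to 91 mm and grips with 3 to 60 N. Pads are 32 mm wide; open, the fingers measure 118 mm over their backs; the gripper's body (76 mm by 178 mm) begins 60 mm behind the grasp point.
Start: joints at [-1.17, 0.379, 1.734, -0, 1.028, -0.033], TCP at [0.294, -0.635, 0.214] pointing down, gripper open.
Joint ranges: [-2.77, 2.77], [-0.74, 2.19], [0, 2.66], [-1.06, 4.2], [0.31, 2.87], [-3.08, 3.08]. Speed limits (rad/s): [1.89, 1.89, 2.39, 3.14, 3.14, 3.14].

## Interface

Orientations are given as [roll, pitch, yaw] about the fixed x, y, z axes, in that order (R = Rz(yaw) Ry(pitch) Rx(roll)).
In Python, from plant import get_obs, grab_frame, get_calibration, sign_off gives the robot as it stands. The module is installed in compiled form; this text tells all that it offers.
- The arm moves only by the tool play_rows, never from a script. Its argument "moves" is a list of rows, each a list of 7 numbers: the turn, a rotation vector about the world's x, y, z in rad, then the shift along the world's x, y, z in mm, then the opening, from 0 (shut) to 1 (fully open). In form: [[ax, ay, az, x, y, z, claw], ...]. A call has 1 to 12 rows; each row shifts and turns the commanded pose from where the row before left it; what a row does not reach is not made up. A row lasts 1/10 s, in which the tool goes at most 50 mm and 8.59 degrees, less where a joint would pass 70% of its speed; a pose out of reach is approached as far as the arm can. A call is refused whole if a number of a shift passes 50 or a number of a turn 0.15, either way. A call with a gripper value outside its range is refused whole. The fingers move at their own pace and stop on an object; "grip_force" is the grip in N (left out, the last holds). Time passes only in rows, so rows that do not move let the fingers close. It gives the time, the measured TCP pose, the force and the opening at its end, in the units of the state.
- get_obs(): the state, without advancing time (a new reading comes with each control period).
- grab_frame(name): name is "scene" or "top"; returns (picture, depth): 384x512x3 uint8, red, green, blue; 384x512 float32, m along the optical axis (not along the pixel's ray), 0 where there is no reading.
- get_calibration(name): a dict with "camera_matrix" (3x3 intrinsics, pixels), "cam_to_world" (4x4, takes a point from camera to world coordinates). Camera axes: x right, y down, z forward; pixel columns grow to the right and rows downward; lengths in m; the calibration is good to about 2 mm. A picture is of the moment at which its call begins. get_calibration takes no time and is no camera call.
- sign_off(): hands the job in, once; it reports no verdict.
The state is a dict: "t": time; "joint_positions": joint angles; "joint_vel": joint speeds; "tau": joint torques, N m; "ee_pos": TCP position; "ee_rot": TCP orientation; "wrist_force": force on the tool from outside, world axes, zero at the start; "torque": the same for the moment, N m; "width": finger opening in m.
Only numpy, scipy, OpenCV 4.12 (cv2) and the standard library are available. Lean on these libraries where they do the work, as an engineer would, in place of code of your own. Each camera call takes 0.05 s, during which the arm holds its last target.

## Task

Put the yellow food-colouring bottle back on the narrow raised white shelf: stand it upright in the middle of the yellow coaster, lowering it right down before you let go. Leave the red and blue bottles where they stand.

Things in the scene. Friction and masses are not known exactly. Their poses are not given: they have to be found in the camera images.
- yellow_bottle: yellow food-colouring bottle, loose, upright on the counter (z = 0): round body 42 mm in diameter up to 50 mm above its underside, then shoulder and nozzle, 80 mm tall in all, 40 to 85 g. Origin: centre of its underside; z up along it. Nothing stands within 40 mm of its sides. A white salt shaker with a steel top, of like size, is a bystander
- yellow_coaster_top (a point): top centre of the yellow coaster, a fixed disc 56 mm wide, 4 mm thick, on the white shelf; 104 mm above the counter. The shelf is a fixed board 340 x 70 mm, top 100 mm above the counter, nothing close behind or in front. z up, y along the shelf, x across its depth. Three coasters in a row, 110 mm apart, in any order: yellow and red (empty), blue (blue bottle on it)
- red_bottle: a bottle of the same shape in red, loose and upright on the counter; a bystander. Origin: centre of its underside; z up
- blue_bottle: a bottle of the same shape in blue, loose and upright on the blue coaster on the shelf, its top 184 mm above the counter; a bystander. Origin: centre of its underside; z up
There are look-alikes about, which are no part of the job. There is more than one size of the yellow_bottle; the job needs the smallest.

How it is judged:
On the way:
1. the yellow bottle, still held, is lowered to within 10 mm of its coaster (horizontal distance between yellow_bottle and yellow_coaster_top below 0.02 m and z of yellow_bottle in the frame of yellow_coaster_top between -0.004 and 0.01 m and contact force between the fingers and yellow_bottle above 0.5 N), for 0.04 s.
At the end, for the whole second after the job is handed in: the yellow bottle stands at rest on the yellow coaster, released, its centre within 15 mm of the coaster's centre and upright within 10 degrees; the red and blue bottles have not moved by more than 30 mm or tipped over (horizontal distance between yellow_bottle and yellow_coaster_top below 0.015 m and z of yellow_bottle in the frame of yellow_coaster_top between -0.003 and 0.004 m and angle between yellow_bottle's own z axis and vertical below 0.17 rad and linear speed of yellow_bottle below 0.02 m/s); the robot touches nothing.
It fails at once if the red or the blue bottle is moved by more than 30 mm or tipped over (distance of any of red_bottle, blue_bottle from where it was at the start of the episode above 0.03 m or angle between any of red_bottle, blue_bottle's own z axis and vertical above 0.6 rad).
It also fails if it takes over 37 s, if anything falls off the work surface, if the arm or the gripper's body presses on something with over 40 N, if the wrist force passes 120 N, or if a joint passes its speed limit or range.

## Working session

There is one attempt and no reset: what is moved stays moved. The work goes in short steps, Python scripts to look and compute and a tool call to move; the robot and the scene stay as the last step left them, time stands still between calls to the robot, and variables do not carry over. Pictures are saved under pics/ and viewed, and the job is handed in when it is done.

Besides the shell and the picture viewer there is one more tool, called after "Request:" as name(argument=value, ...) on one line, values as JSON. play_rows: Moves the arm, as the interface text tells. Its arguments: {"type":"object","properties":{"moves":{"type":"array"},"grip_force":{"type":"number"}},"required":["moves"]}

```bash
mkdir -p pics
cat > h.py <<'E'
import numpy as np,cv2
from plant import *
def snap(n,tag):
    p,d=grab_frame(n); cv2.imwrite(f'pics/{tag}.png',p[:,:,::-1]); np.savez(f'{tag}.npz',p=p,d=d); return p,d
def cloud(n,d):
    c=get_calibration(n);K=c['camera_matrix'];T=np.array(c['cam_to_world'])
    v,u=np.mgrid[:d.shape[0],:d.shape[1]]
    X=np.stack([(u-K[0][2])/K[0][0]*d,(v-K[1][2])/K[1][1]*d,d],-1)
    return X@T[:3,:3].T+T[:3,3]
E
python3 - <<'E'
from h import *
for n in('scene','top'):
    snap(n,n+'0'); print(np.round(get_calibration(n)['cam_to_world'],3))
print(get_obs())
E
```

```text
[[ 0.83   0.387 -0.403  0.883]
 [ 0.558 -0.594  0.58  -0.594]
 [-0.015 -0.706 -0.709  0.767]
 [ 0.     0.     0.     1.   ]]
[[-0.021 -0.992  0.126  0.372]
 [-1.     0.022  0.013 -0.048]
 [-0.015 -0.125 -0.992  0.997]
 [ 0.     0.     0.     1.   ]]
{'t': 0.1, 'joint_positions': array([-1.17030247e+00,  3.79373459e-01,  1.73466666e+00,  1.11506409e-05,
        1.02847494e+00, -3.32726494e-02]), 'joint_vel': array([-5.48655723e-04, -1.73670850e-03, -3.06632154e-04,  4.13685350e-04,
        1.04676268e-03, -4.09512327e-05]), 'tau': array([-1.79591771e-03, -7.65035963e+01, -4.35289872e+01,  6.51623192e-02,
        3.98612791e-02, -1.46512161e-05]), 'ee_pos': array([ 0.29409483, -0.63487342,  0.21336931]), 'ee_rot': array([-3.14067107e+00, -4.02253837e-05,  4.33760733e-01]), 'wrist_force': array([0.00084518, 0.48014574, 0.20687536]), 'torque': array([-0.00090755, -0.01715566,  0.00710002]), 'width': 0.0912069727290367}
```

View pics/scene0.png

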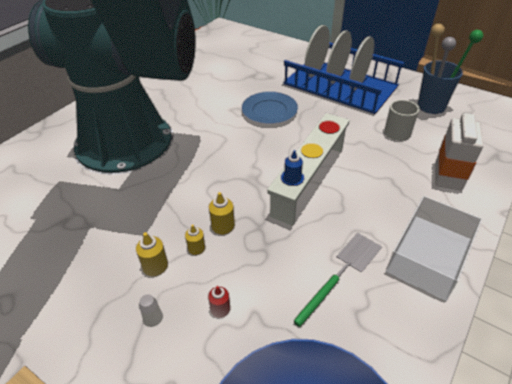

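View pics/top0.png

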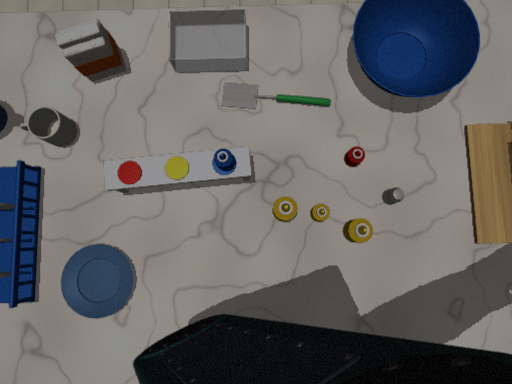

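The scene has three yellow bottles:
- left: scene (151,255), top (359,231)
- middle: scene (195,240), top (320,212)
- right: scene (221,215), top (285,208)

The other look-alikes are the red bottle at top (355,156) and the salt shaker at top (394,195). The middle yellow bottle looks smallest. The yellow coaster is at top (177,168), and I'll measure both now.

Run:
```python
from h import *
for n in('top','scene'):
    z=np.load(n+'0.npz');p,d=z['p'],z['d'];W=cloud(n,d)
    hsv=cv2.cvtColor(p,cv2.COLOR_RGB2HSV)
    for nm,lo,hi in(('yel',18,35),('red',0,6),('blu',105,125)):
        m=((hsv[...,0]>=lo)&(hsv[...,0]<=hi)&(hsv[...,1]>140)&(hsv[...,2]>70)&(d>0)).astype(np.uint8)
        k,l,s,c=cv2.connectedComponentsWithStats(m)
        for i in range(1,k):
            if 40<s[i,4]<1500:
                q=W[l==i]; print(n,nm,np.round(c[i]),s[i,4],'min',q.min(0).round(3),'max',q.max(0).round(3),'med',np.median(q,0).round(3))
z=np.load('top0.npz');W=cloud('top',z['d'])
# small bottle / neighbours: points in height bands
sm=[]
for (u,v) in((320,212),(359,231),(285,208),(355,156),(394,195),(224,160)):
    q=W[v-25:v+25,u-25:u+25].reshape(-1,3); 
    b=q[(q[:,2]>(.03 if u!=224 else .12))]
    c0=np.median(b,0)[:2]
    b=b[np.hypot(*(b[:,:2]-W[v,u,:2]).T)<.04]
    print((u,v),'zmax',b[:,2].max().round(3),'x',b[:,0].min().round(3),b[:,0].max().round(3),'y',b[:,1].min().round(3),b[:,1].max().round(3))
# shelf
m=(W[...,2]>.092)&(W[...,2]<.108); m[:140]=0;m[200:]=0;m[:,:95]=0;m[:,260:]=0
print(cv2.minAreaRect(W[m][:,:2].astype(np.float32)), np.median(W[m][:,2]))
a=z['p'][180:245,255:390,::-1]; b=np.load('scene0.npz')['p'][180:290,120:255,::-1]
cv2.imwrite('pics/crop0.png',np.vstack([cv2.resize(a,(540,260)),cv2.resize(b,(400,326))if 0 else cv2.resize(b,(540,330))]))
```

```text
top yel [177. 168.] 416 min [0.512 0.119 0.098] max [0.564 0.173 0.108] med [0.538 0.146 0.104]
top yel [284. 209.] 285 min [ 0.416 -0.134 -0.001] max [ 0.469 -0.074  0.082] med [ 0.438 -0.099  0.073]
top yel [285. 207.] 43 min [ 0.435 -0.11   0.086] max [ 0.45  -0.094  0.113] med [ 0.442 -0.1    0.103]
top yel [320. 212.] 142 min [ 0.414 -0.208 -0.002] max [ 0.452 -0.167  0.06 ] med [ 0.431 -0.183  0.053]
top yel [359. 230.] 284 min [ 0.362 -0.308 -0.001] max [ 0.414 -0.247  0.082] med [ 0.387 -0.266  0.073]
top yel [362. 230.] 42 min [ 0.381 -0.28   0.087] max [ 0.397 -0.266  0.112] med [ 0.387 -0.272  0.1  ]
top red [355. 156.] 102 min [ 0.552 -0.299  0.049] max [ 0.589 -0.259  0.06 ] med [ 0.565 -0.274  0.053]
top red [129. 172.] 418 min [0.505 0.229 0.097] max [0.557 0.282 0.109] med [0.531 0.256 0.104]
top blu [222. 163.] 226 min [0.522 0.011 0.098] max [0.568 0.062 0.161] med [0.539 0.038 0.155]
top blu [ 30. 175.] 155 min [0.524 0.52  0.007] max [0.562 0.558 0.064] med [0.545 0.539 0.012]
top blu [ 29. 192.] 155 min [0.485 0.52  0.006] max [0.521 0.557 0.052] med [0.503 0.54 
[... 1663 characters left out ...]
102] max [0.573 0.053 0.126] med [0.559 0.019 0.104]
scene blu [308. 342.] 108 min [ 0.74  -0.316  0.101] max [ 0.812 -0.277  0.111] med [ 0.769 -0.295  0.108]
scene blu [302. 381.] 110 min [ 0.758 -0.349  0.033] max [ 0.812 -0.314  0.044] med [ 0.787 -0.327  0.037]
(320, 212) zmax 0.084 x 0.414 0.455 y -0.208 -0.167
(359, 231) zmax 0.112 x 0.36 0.416 y -0.303 -0.246
(285, 208) zmax 0.113 x 0.416 0.472 y -0.128 -0.074
(355, 156) zmax 0.082 x 0.551 0.592 y -0.299 -0.258
(394, 195) zmax 0.07 x 0.455 0.489 y -0.382 -0.351
(224, 160) zmax 0.185 x 0.53 0.571 y 0.014 0.054
((0.5404732823371887, 0.14663748443126678), (0.07070538401603699, 0.33890169858932495), 4.481903076171875) 0.10047400432417375
```

View pics/crop0.png

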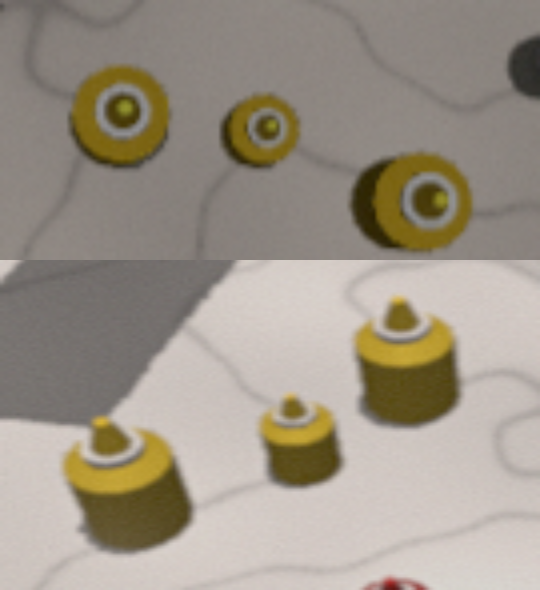

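The close crop confirms it: the middle bottle is the small one, about 41 mm across and 82 mm tall, against about 112 mm for the other two. Its centre is at (0.4335, -0.188). The yellow coaster is at (0.539, 0.146) and the shelf is turned about 4°. I'll grasp with the jaws perpendicular to the line between the big bottles, at yaw ≈ 1.26.

Request:
play_rows(moves=[[0, 0, 0.069, 11.5, 37, 0, 1], [0, 0, 0.069, 11.5, 37, 0, 1], [0, 0, 0.069, 11.5, 37, 0, 1], [0, 0, 0.069, 11.5, 37, 0, 1], [0, 0, 0.069, 11.5, 37, 0, 1], [0, 0, 0.069, 11.5, 37, 0, 1], [0, 0, 0.069, 11.5, 37, 0, 1], [0, 0, 0.069, 11.5, 37, 0, 1], [0, 0, 0.069, 11.5, 37, 0, 1], [0, 0, 0.069, 11.5, 37, 0, 1], [0, 0, 0.069, 11.5, 37, 0, 1], [0, 0, 0.069, 12.5, 40, 0, 1]], grip_force=15)

```text
t: 1.3
ee_pos: [0.4333, -0.1868, 0.2139]
ee_rot: [-3.142, 0.0, 1.264]
wrist_force: [0.3, -0.0, 0.1]
width: 0.0913
```

Request:
play_rows(moves=[[0, 0, 0, 0, 0, -30, 1], [0, 0, 0, 0, 0, -30, 1], [0, 0, 0, 0, 0, -30, 1], [0, 0, 0, 0, 0, 0, 1], [0, 0, 0, 0, 0, 0, 1]])

```text
t: 1.8
ee_pos: [0.4331, -0.1882, 0.1242]
ee_rot: [-3.14, -0.0, 1.262]
wrist_force: [0.2, -0.1, -0.0]
width: 0.0917
```

Request:
play_rows(moves=[[0, 0, 0, 0, 0, -20, 1], [0, 0, 0, 0, 0, -20, 1], [0, 0, 0, 0, 0, -20, 1], [0, 0, 0, 0, 0, -20, 1], [0, 0, 0, 0, 0, -15, 1], [0, 0, 0, 0, 0, -11, 1], [0, 0, 0, 0, 0, 0, 1], [0, 0, 0, 0, 0, 0, 1]])

```text
t: 2.6
ee_pos: [0.4338, -0.1886, 0.0188]
ee_rot: [3.141, 0.0, 1.262]
wrist_force: [0.2, 0.2, 0.9]
width: 0.0916
```

Run:
```python
from h import *
a,_=snap('scene','s1');b,_=snap('top','t1')
cv2.imwrite('pics/c1.png',np.hstack([cv2.resize(a[130:320,100:300,::-1],(400,380)),cv2.resize(b[130:320,220:420,::-1],(400,380))]))
print(get_obs()['wrist_force'])
```

```text
[-0.25072725 -0.7520698   0.40269165]
```

View pics/c1.png

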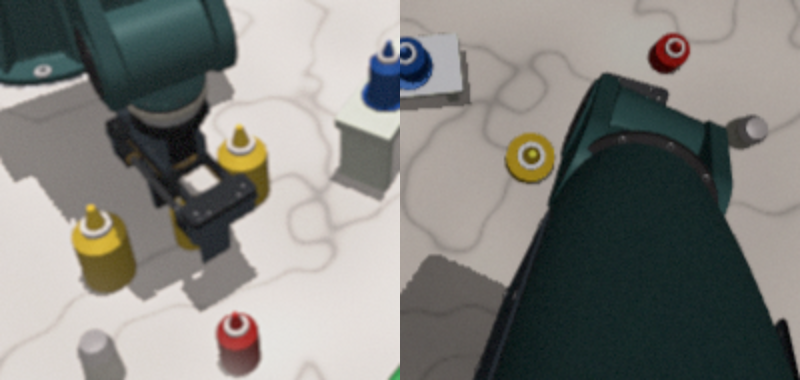

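The fingers straddle the small yellow bottle (crop pixel ~(185,230)), and the big bottles and the red one are untouched. Closing now, then lifting.

Request:
play_rows(moves=[[0, 0, 0, 0, 0, 0, 0], [0, 0, 0, 0, 0, 0, 0], [0, 0, 0, 0, 0, 0, 0], [0, 0, 0, 0, 0, 0, 0], [0, 0, 0, 0, 0, 0, 0], [0, 0, 0, 0, 0, 0, 0], [0, 0, 0, 0, 0, 0, 0], [0, 0, 0, 0, 0, 0, 0], [0, 0, 0, 0, 0, 0, 0], [0, 0, 0, 0, 0, 0, 0]], grip_force=15)

```text
t: 3.7
ee_pos: [0.4332, -0.1881, 0.0179]
ee_rot: [-3.142, -0.0, 1.262]
wrist_force: [0.3, 0.8, -0.7]
width: 0.0414
```

Request:
play_rows(moves=[[0, 0, 0, 0, 0, 10, 0], [0, 0, 0, 0, 0, 20, 0], [0, 0, 0, 0, 0, 30, 0], [0, 0, 0, 0, 0, 30, 0], [0, 0, 0, 0, 0, 30, 0], [0, 0, 0, 0, 0, 30, 0], [0, 0, 0, 0, 0, 30, 0], [0, 0, 0, 0, 0, 20, 0], [0, 0, 0, 0, 0, 10, 0], [0, 0, 0, 0, 0, 0, 0]])

```text
t: 4.7
ee_pos: [0.4336, -0.1884, 0.2292]
ee_rot: [3.139, 0.0, 1.262]
wrist_force: [0.4, 0.2, -0.5]
width: 0.0413
```

Run:
```python
from h import *
a,_=snap('scene','s2')
cv2.imwrite('pics/c2.png',cv2.resize(a[80:300,80:350,::-1],(648,528)))
o=get_obs();print(o['wrist_force'],o['width'],o['ee_pos'])
```

```text
[-0.42984314 -0.72287689 -1.54749466] 0.04163142974592419 [ 0.43312475 -0.18813501  0.22796437]
```

View pics/c2.png

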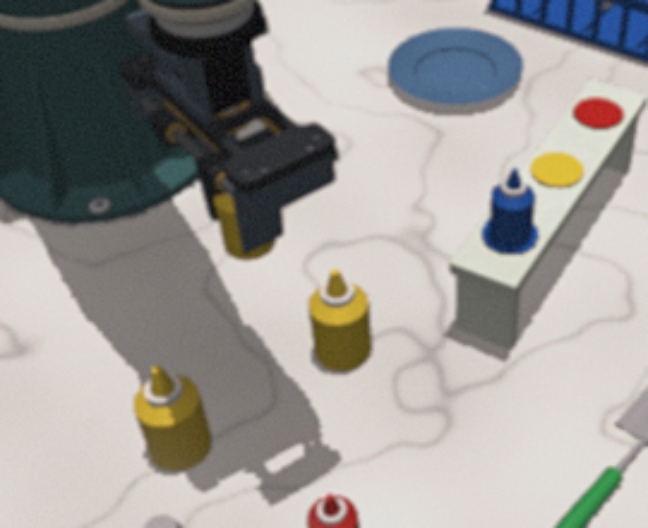

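The bottle is held upright and lifted (crop (245,225)). Moving it over the coaster, above the height of the blue bottle.

Request:
play_rows(moves=[[0, 0, 0, 0, 0, 20, 0], [0, 0, 0.0375, 10.5, 33, 0, 0], [0, 0, 0.0375, 10.5, 33, 0, 0], [0, 0, 0.0375, 10.5, 33, 0, 0], [0, 0, 0.0375, 10.5, 33, 0, 0], [0, 0, 0.0375, 10.5, 33, 0, 0], [0, 0, 0.0375, 10.5, 33, 0, 0], [0, 0, 0.0375, 10.5, 33, 0, 0], [0, 0, 0.0375, 10.5, 33, 0, 0], [0, 0, 0.0375, 10.5, 33, 0, 0], [0, 0, 0.0375, 11, 36.5, 0, 0], [0, 0, 0, 0, 0, 0, 0]])

```text
t: 5.95
ee_pos: [0.5389, 0.1483, 0.2462]
ee_rot: [-3.14, -0.0, 1.641]
wrist_force: [-1.0, -0.2, -1.4]
width: 0.0415
```

Request:
play_rows(moves=[[0, 0, 0, 0, 0, -30, 0], [0, 0, 0, 0, 0, -30, 0], [0, 0, 0, 0, 0, -20, 0], [0, 0, 0, 0, 0, -10, 0], [0, 0, 0, 0, 0, -10, 0], [0, 0, 0, 0, 0, 0, 0], [0, 0, 0, 0, 0, 0, 0]])

```text
t: 6.65
ee_pos: [0.5391, 0.1453, 0.1484]
ee_rot: [3.141, -0.0, 1.637]
wrist_force: [0.2, -0.2, -0.2]
width: 0.0411
```

Run:
```python
from h import *
a,d=snap('scene','s3');b,_=snap('top','t3')
cv2.imwrite('pics/c3.png',np.hstack([cv2.resize(a[60:250,220:420,::-1],(400,380)),cv2.resize(b[90:280,90:290,::-1],(400,380))]))
o=get_obs();print(o['wrist_force'],o['width'],o['ee_pos'],o['ee_rot'])
```

```text
[-0.217843   -0.44198893 -0.81406092] 0.0418176791757087 [0.53926226 0.14540065 0.14880713] [ 3.14028301e+00 -1.86424335e-04  1.63678154e+00]
```

View pics/c3.png

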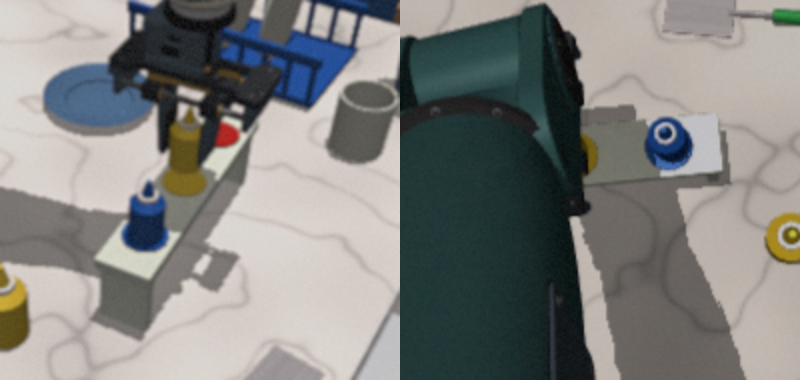

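The bottle hangs upright over the coaster (crop (185,150)) and clear of the blue bottle (crop (148,215)). I'll check its underside height and position in the depth image.

Run:
```python
from h import *
z=np.load('s3.npz');p,d=z['p'],z['d'];W=cloud('scene',d);hsv=cv2.cvtColor(p,cv2.COLOR_RGB2HSV)
m=(hsv[...,0]>=18)&(hsv[...,0]<=35)&(hsv[...,1]>130)&(d>0)&(abs(W[...,0]-.539)<.04)&(abs(W[...,1]-.145)<.04)
q=W[m]; b=q[(q[:,2]>.112)]
print(np.sort(b[:,2])[[0,3,8,15,-3,-1]].round(4))
s=b[(b[:,2]>.133)&(b[:,2]<.172)]
from scipy.optimize import least_squares
r=least_squares(lambda c:np.hypot(s[:,0]-c[0],s[:,1]-c[1])-.021,[.539,.145],loss='soft_l1',f_scale=.002);print(len(s),r.x)
```

```text
[0.1304 0.1309 0.1317 0.1337 0.2589 0.3351]
185 [0.53757294 0.14434914]
```

The underside is at about 0.130 m and the centre is within 3 mm of the coaster centre. Lowering gently.

Request:
play_rows(moves=[[0, 0, 0, 1, 0, -8, 0], [0, 0, 0, 0, 0, -6, 0], [0, 0, 0, 0, 0, -4, 0], [0, 0, 0, 0, 0, -3, 0], [0, 0, 0, 0, 0, -2, 0], [0, 0, 0, 0, 0, 0, 0], [0, 0, 0, 0, 0, 0, 0]])

```text
t: 7.45
ee_pos: [0.5398, 0.1453, 0.125]
ee_rot: [3.142, -0.0, 1.637]
wrist_force: [0.0, -0.1, -0.2]
width: 0.0413
```

Request:
play_rows(moves=[[0, 0, 0, 0, 0, -1, 0], [0, 0, 0, 0, 0, -1, 0], [0, 0, 0, 0, 0, 0, 0], [0, 0, 0, 0, 0, 0, 0]])

```text
t: 7.85
ee_pos: [0.5397, 0.1453, 0.1229]
ee_rot: [-3.142, -0.0, 1.637]
wrist_force: [-0.3, -0.2, -1.0]
width: 0.0417
```

Request:
play_rows(moves=[[0, 0, 0, 0, 0, -0.5, 0], [0, 0, 0, 0, 0, 0, 0], [0, 0, 0, 0, 0, 0, 0]])

```text
t: 8.15
ee_pos: [0.5397, 0.1453, 0.1224]
ee_rot: [3.142, -0.0, 1.637]
wrist_force: [0.5, -0.2, -0.7]
width: 0.0415
```

Request:
play_rows(moves=[[0, 0, 0, 0, 0, -0.5, 0], [0, 0, 0, 0, 0, 0, 0], [0, 0, 0, 0, 0, 0, 0]])

```text
t: 8.45
ee_pos: [0.5397, 0.1453, 0.1219]
ee_rot: [-3.142, 0.0, 1.637]
wrist_force: [-0.4, -0.4, -0.3]
width: 0.0415
```

Request:
play_rows(moves=[[0, 0, 0, 0, 0, -0.5, 0], [0, 0, 0, 0, 0, 0, 0], [0, 0, 0, 0, 0, 0, 0]])

```text
t: 8.75
ee_pos: [0.5398, 0.1454, 0.1219]
ee_rot: [-3.142, 0.0, 1.637]
wrist_force: [-2.8, 0.2, 8.3]
width: 0.0413
```

Request:
play_rows(moves=[[0, 0, 0, 0, 0, -0.5, 0], [0, 0, 0, 0, 0, 0, 0], [0, 0, 0, 0, 0, 0, 0]])

```text
t: 9.05
ee_pos: [0.5398, 0.1453, 0.1218]
ee_rot: [-3.141, 0.0, 1.637]
wrist_force: [-6.6, -1.9, 15.8]
width: 0.0416
```

The force reading shows contact. I'll relieve the pressure, release, and go straight up.

Request:
play_rows(moves=[[0, 0, 0, 0, 0, 0.7, 0], [0, 0, 0, 0, 0, 0, 0], [0, 0, 0, 0, 0, 0, 0.6], [0, 0, 0, 0, 0, 0, 1], [0, 0, 0, 0, 0, 0, 1], [0, 0, 0, 0, 0, 0, 1], [0, 0, 0, 0, 0, 0, 1], [0, 0, 0, 0, 0, 0, 1], [0, 0, 0, 0, 0, 0, 1], [0, 0, 0, 0, 0, 0, 1]])

```text
t: 10.05
ee_pos: [0.5397, 0.1453, 0.1216]
ee_rot: [-3.142, -0.0, 1.637]
wrist_force: [-0.5, -0.4, -0.2]
width: 0.0912
```

Request:
play_rows(moves=[[0, 0, 0, 0, 0, 10, 1], [0, 0, 0, 0, 0, 20, 1], [0, 0, 0, 0, 0, 30, 1], [0, 0, 0, 0, 0, 40, 1], [0, 0, 0, 0, 0, 40, 1], [0, 0, 0, -30, 0, 10, 1], [0, 0, 0, -30, 0, 0, 1], [0, 0, 0, 0, 0, 0, 1], [0, 0, 0, 0, 0, 0, 1]])

```text
t: 10.95
ee_pos: [0.4798, 0.1454, 0.2725]
ee_rot: [3.14, -0.0, 1.637]
wrist_force: [0.9, 0.2, 0.2]
width: 0.0914
```

Run:
```python
from h import *
a,d=snap('scene','s4');b,_=snap('top','t4')
cv2.imwrite('pics/c4.png',np.hstack([cv2.resize(a[60:250,220:420,::-1],(400,380)),cv2.resize(b[90:280,90:290,::-1],(400,380))]))
W=cloud('scene',d);hsv=cv2.cvtColor(a,cv2.COLOR_RGB2HSV)
from scipy.optimize import least_squares
for n,h0,h1,c0,z0 in(('yel',18,35,(.539,.145),.112),('blu',105,125,(.551,.034),.112),('red',0,6,(.571,-.279),.008)):
    m=(hsv[...,0]>=h0)&(hsv[...,0]<=h1)&(hsv[...,1]>110)&(d>0)&(np.hypot(W[...,0]-c0[0],W[...,1]-c0[1])<.045)&(W[...,2]>z0)&(W[...,2]<z0+.034)
    s=W[m]
    if len(s)>5:print(n,len(s),least_squares(lambda c:np.hypot(s[:,0]-c[0],s[:,1]-c[1])-.021,c0,loss='soft_l1',f_scale=.002).x.round(4))
print(get_obs()['ee_pos'],get_obs()['width'],get_obs()['t'])
```

```text
yel 171 [0.5378 0.1447]
blu 190 [0.5481 0.0341]
red 17 [ 0.5699 -0.2809]
[0.48043821 0.1453751  0.27203257] 0.09115513128787316 11.05
```

View pics/c4.png

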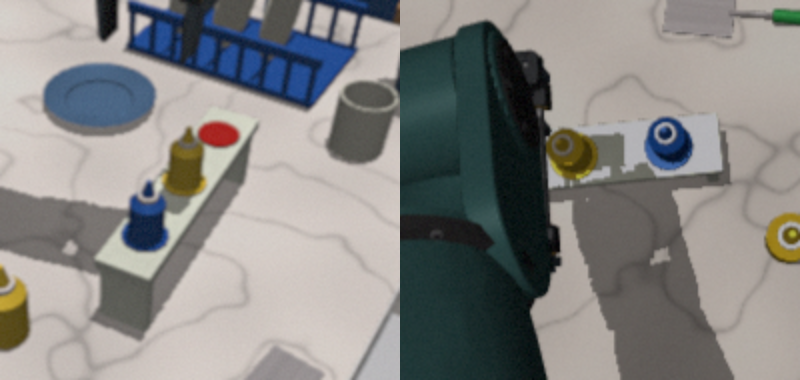

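The yellow bottle stands upright, centred on its coaster (left crop (186,165)), with a rim of coaster visible around it. The blue bottle (148,215) is where it was, and the gripper is clear of everything. Handing in.

```bash
python3 -c "
from plant import *
print(sign_off())"
```

```text
the job is handed in; nothing more can be done
None
```

The smallest of the three yellow bottles now stands upright on the yellow coaster. I lowered it until the wrist force showed contact (about 8–16 N), eased off the pressure, then let go and moved straight up. The job was handed in at about 11 s, and sign-off gives no verdict.

- **Yellow bottle:** the last picture puts its centre at (0.538, 0.145). I measured the coaster centre at about (0.539, 0.145), so the error is roughly 1–2 mm against the 15 mm allowed. I judged uprightness by eye only.
- **Red and blue bottles:** their fitted centres are within about 3 mm of where they started, which is within measuring error. The red fit rests on only 17 points.
- **Gripper:** it was clear of everything at hand-in. No check failed or disagreed.

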